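# Mount a chromatography column in its inclined flushing stand

## Task

Set up the steel chromatography column for flushing: pass its plain end (the end with the red ring) down through the steel guide ring of the inclined stand and push it fully home in the black seat below. Then press the red-tipped sprung clamp lever down over the column until it snaps over and stays down, let go of everything, and leave the folded hex key set and the other things on the bench where they are.

Things in the scene. Friction and masses are not known exactly. Their poses are not given: they have to be found in the camera images.
- column: Steel column, a round rod 180 mm long, 20 mm in diameter, 220 g, lying on the bench. Origin at mid-length on its axis (10 mm above the bench as it lies). x runs along the rod from the plain end (x = -90 mm; red ring at x = -53) to the nut end. Chamfer at the plain end: 14 to 20 mm over 5 mm. Six-sided nut, 20 mm across flats, x = 62 to 90. Paper label at x = 30 to 58.
- column_tip (a point): Centre of the column's plain end face, the end that goes into the stand (x = -90 mm of column).
- column_grip (a point): Good place to grip the column: on its axis, x = 22 mm of column. Once the column is home this point is 22 mm above the guide ring's mouth; everything from here to the nut stays free.
- stand_rail: Fixed holder for the column on a grey base plate (170 x 110 mm, top 16 mm above the bench). Origin: centre of the seat's floor, where the column's tip ends; x points up along the bore (30 degrees above horizontal), y across, z square to both, upward. Black seat: bore 23 mm, x = 0 to 20 mm, flared mouth. A rail lies under the bore at z = -25 to -37 mm, from x = -12 to 100 mm.
- eye (a point): Centre of the upper mouth of the steel guide ring, where the column enters (x = 90 mm, y = z = 0 of stand_rail). The ring reaches from x = 70 to 90 mm; bore 23 mm, mouth flared to about 35 mm, outside 46 mm.
- clamp_lever (a joint): Clamp lever, rad: 0 open (as it starts, arm raised 43 degrees), 0.75 fully down over the column. A spring returns it to 0 until about 0.45; beyond that it snaps to 0.75 and stays. About 6 N at the tab. In stand_rail its hinge runs along x at y = 36, z = 14 mm, x = 40; its tower spans x = 25 to 55, y = 16 to 46, up to z = 23 mm; the arm reaches over the bore to the -y side.
- lever_tab (a point): Middle of the upper face of the lever's red thumb tab (26 x 26 mm), 80 mm from the hinge. In the stand_rail frame at x = 40, y = -16, z = 75 mm when open; it moves on an arc round the hinge to x = 40, y = -44, z = 23 mm when down.
- hex_set: Folded hex key set, blue, 26 x 42 x 20 mm, loose on the bench behind the stand; it must stay where it is. Origin at the centre of its underside.
Mind the look-alikes: they are no part of the job. Several things look just like the column: the one meant starts nearest to the robot's base.

How it is judged:
By the outcome, as a careful person would: the job done as asked, in the order asked, and still so for the second after the job is handed in, with the robot touching nothing.
It also fails if it takes over 59 s, if anything falls off the work surface, if the arm or the gripper's body presses on something with over 40 N, if the wrist force passes 120 N, or if a joint passes its speed limit or range.

## Robot

A 6-joint arm with a two-finger parallel gripper is mounted at the origin on a cart in front of the work surface, level with it; the furniture and walls round the work are solid. World frame = base frame: x ahead of the robot, y to its left, z up, the work surface at z = 0. Lengths are in m, angles in rad, forces in N, time in s.
With the tool pointing down it reaches from about 0.3 to 0.875 m from the base axis. Payload 6.4 kg.
Tool frame: the origin (TCP) lies midway between the tips of the shut fingers; the grasp point (between the pads) lies 19 mm behind it (ctrl.tcp_to_grasp is the distance from the TCP to the grasp point, in m); z points along the fingers, y is the direction in which the jaws open and shut (so a half turn about z gives the same grasp; the last joint's range is limited). The gripper opens to 85 mm and grips with 20 to 120 N. Pads are 22 mm wide; open, the fingers measure 114 mm over their backs; the gripper's body (76 mm by 85 mm) begins 54 mm behind the grasp point. The pads swing forward as they close: fully open they stand 13 mm farther back than shut.
Start: joints at [0.967, 0.181, 1.607, -0, 1.354, -0.206], TCP at [0.223, 0.53, 0.206] pointing down, gripper open.
Joint ranges: [-2.99, 2.99], [-0.89, 2.07], [0.3, 2.58], [-1.14, 4.28], [0, 2.63], [-3.12, 3.12]. Speed limits (rad/s): [2.57, 2.57, 3.01, 3.14, 3.14, 3.14].

## Interface

Orientations are given as a unit quaternion [w, x, y, z].
In Python, from bench import monitor, imaging, order, spotter, ctrl gives the robot as it stands.
- The arm moves only by the shell command python3 -m pendant 'ROWS'. ROWS is JSON, a list that holds one entry, the list of rows, each a list of 5 numbers: the shift along the world's x, y, z in mm, then the turn about the world's z in degrees, then the finger opening in mm, from 0 to 85.4. A call has 1 to 8 rows; each row shifts and turns the commanded pose from where the row before left it; what a row does not reach is not made up. A row lasts 1/8 s, in which the tool goes at most 62.5 mm and 10.7 degrees, less where a joint would pass 70% of its speed; a pose out of reach is approached as far as the arm can. A call with a gripper value outside its range is refused whole. The fingers move at their own pace and stop on an object; the grip force is fixed at half the most. Time passes only in rows, so rows that do not move let the fingers close. It gives the time, the measured TCP pose, the force and the opening at its end, in the units of the state.
- monitor.get_obs(): the state, without advancing time (a new reading comes with each control period).
- imaging.camera(name): name is "scene" or "top"; returns a dict with "img" (400x640x3 uint8, red, green, blue), "vfov" (degrees; the focal length in pixels is half the picture's height over the tangent of half this angle, whatever the lens; pixels are square), "cx", "cy" (the principal point, pixels), "distortion" ([k1, k2, p1, p2, k3] as OpenCV has them; the pictures are not rectified), "origin" and "orientation" of the camera in the world. Camera axes: x right, y down, z forward; pixel columns grow to the right and rows downward; lengths in m; the calibration is good to about 2 mm. A picture is of the moment at which its call begins. There is no depth.
- order.hand_in(): hands the job in, once; it reports no verdict.
Trained networks look in the newest picture that a camera, given by its name, has taken for a name from the list of things; names that differ only in an ending like _2 or _b are one class to them, and where a whole thing is asked for, a point or a joint stands for the part that bears it (a point fixed in the world has none). Each returns a list of dicts, best first, with "confidence" (0 to 1); they miss things now and then, are a little off and sometimes report something else, mostly with a low value. They report only what shows in the picture. A call takes as long as a camera call. They do not tell look-alikes from the thing itself.
- spotter.recognise(camera, thing): "at" ([x, y, z] in m, in the coordinates of the camera as it stood for that picture, good to about 4 mm: the middle of the surface that is visible of it).
- spotter.tip_of(camera, thing): "at" ([x, y, z] in m, in the coordinates of the camera as it stood for that picture, good to about 4 mm: a listed point, or the origin of a listed thing).
The state is a dict: "time_s": time; "q": joint angles; "dq": joint speeds; "joint_efforts": joint torques, N m; "eef_pos": TCP position; "eef_rot": TCP orientation; "wrist_force": force on the tool from outside, world axes, zero at the start; "torque": the same for the moment, N m; "opening": opening from 0.0 (shut) to 1.0 (fully open).
Only numpy, scipy, OpenCV 4.12 (cv2) and the standard library are available. Lean on these libraries where they do the work, as an engineer would, in place of code of your own. Each camera call takes 0.05 s, during which the arm holds its last target. There are 200 camera calls.

## Working session

There is one attempt and no reset: what is moved stays moved. The work goes in short steps, Python scripts to look and compute and a shell command to move; the robot and the scene stay as the last step left them, time stands still between calls to the robot, and variables do not carry over. Pictures are saved under pics/ and viewed, about 8 in all and at most 12, crops included, and the job is handed in when it is done.

```bash
ls; mkdir -p pics
cat > h.py <<'E'
import numpy as np, cv2
from scipy.spatial.transform import Rotation as R
from bench import monitor, imaging, order, spotter, ctrl
def quat(q): return R.from_quat([q[1],q[2],q[3],q[0]])
def cam(n):
    c=imaging.camera(n); f=200/np.tan(np.radians(c["vfov"])/2)
    c["K"]=np.array([[f,0,c["cx"]],[0,f,c["cy"]],[0,0,1]]); c["R"]=quat(c["orientation"]).as_matrix(); c["o"]=np.array(c["origin"]); c["d"]=np.array(c["distortion"],float); return c
def w(c,p): return c["R"]@np.array(p)+c["o"]
def pix(c,P):
    p=(np.atleast_2d(P)-c["o"])@c["R"]; return cv2.projectPoints(p,np.zeros(3),np.zeros(3),c["K"],c["d"])[0][:,0]
def ray(c,uv,z):
    n=cv2.undistortPoints(np.array(uv,float).reshape(-1,1,2),c["K"],c["d"])[:,0]
    d=np.c_[n,np.ones(len(n))]@c["R"].T; return c["o"]+d*((z-c["o"][2])/d[:,2])[:,None]
def save(c,n,box=None,s=1):
    im=c["img"]
    if box: im=im[box[1]:box[3],box[0]:box[2]]
    im=cv2.resize(im,None,fx=s,fy=s,interpolation=cv2.INTER_CUBIC); cv2.imwrite(f"pics/{n}.png",im[:,:,::-1])
E
python3 - <<'E'
from h import *
for n in ("scene","top"):
    c=cam(n); save(c,n); print(n,c["o"],c["R"][:,2],c["vfov"])
    for t in ("column","column_tip","column_grip","stand_rail","eye","lever_tab","hex_set"):
        for r in spotter.tip_of(n,t): 
            P=w(c,r["at"]); print(t,round(r["confidence"],2),P.round(3),pix(c,P)[0].round())
o=monitor.get_obs(); print(o["time_s"],o["eef_pos"],o["eef_rot"],ctrl.tcp_to_grasp)
E
```

```text
pics
scene [ 0.04528196 -0.93780987  0.79036011] [ 0.50085702  0.50603676 -0.70218875] 55.481229455218475
column 0.81 [ 0.514 -0.412  0.013] [306. 219.]
column_tip 0.67 [ 0.418 -0.835  0.014] [415. 347.]
column_tip 0.59 [ 0.444 -0.36   0.009] [275. 224.]
column_grip 0.78 [ 0.536 -0.426  0.009] [316. 219.]
column_grip 0.69 [ 0.376 -0.731  0.012] [364. 329.]
stand_rail 0.71 [ 0.438 -0.191  0.049] [233. 186.]
eye 0.69 [ 0.514 -0.202  0.093] [255. 163.]
lever_tab 0.4 [ 0.434 -0.207  0.138] [230. 165.]
hex_set 0.55 [ 0.639 -0.326 -0.001] [316. 186.]
top [ 0.26448766 -0.46827048  1.2432818 ] [ 0.20066696  0.00972414 -0.97961126] 42.70880980507878
column 0.9 [ 0.516 -0.418  0.01 ] [304. 204.]
column 0.74 [ 0.392 -0.753  0.01 ] [440. 262.]
column 0.54 [ 0.538 -0.429  0.008] [309. 195.]
column_tip 0.91 [ 0.446 -0.362  0.011] [279. 230.]
column_tip 0.8 [ 0.42  -0.837  0.009] [475. 253.]
column_tip 0.47 [ 0.518 -0.421  0.011] [306. 203.]
column_grip 0.94 [ 0.38  -0.735  0.01 ] [432. 267.]
column_grip 0.78 [ 0.536 -0.43   0.008] [310. 196.]
stand_rail 0.97 [ 0.439 -0.191  0.049] [206. 226.]
eye 0.84 [ 0.522 -0.201  0.093] [210. 188.]
lever_tab 0.64 [ 0.434 -0.203  0.132] [203. 223.]
hex_set 0.52 [ 0.636 -0.329 -0.002] [272. 156.]
0.8 [0.22276907 0.53013591 0.20632861] [1.93740074e-05 1.97596881e-01 9.80283362e-01 4.30617868e-05] 0.0187
```

View pics/scene.png

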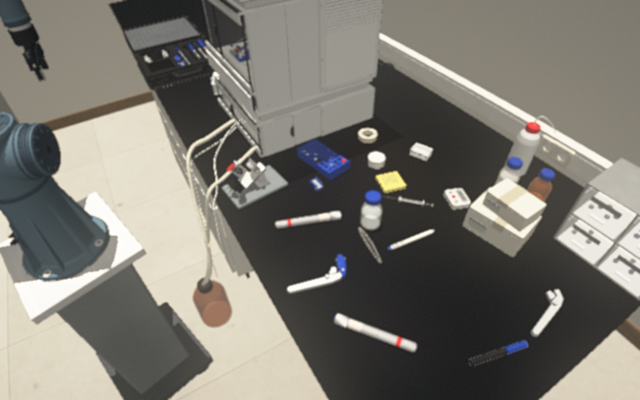

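View pics/top.png

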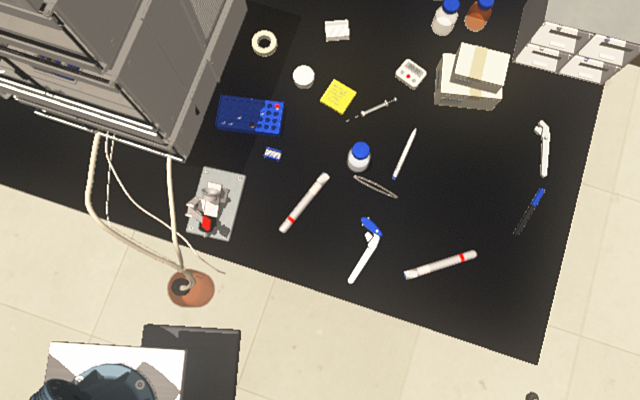

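Scene (picture 1) and top (picture 2): two look-alike columns, A at top (304,203) and B at top (440,264). A is 0.66 m from the base and B 0.85 m, so A is the one meant. The stand is at top (215,203) beside the instrument, and its mouth faces +x. I'll confirm A with an enlarged crop and overlay the model.

```bash
cat >> h.py <<'E'
def stand(seat,yaw):
    return np.array(seat), (R.from_euler("z",yaw,degrees=True)*R.from_euler("y",-30,degrees=True)).as_matrix()
def sp(S,p): return S[0]+np.atleast_2d(p)@S[1].T/1000
def draw(c,S,col=None):
    a=np.linspace(0,2*np.pi,40); P=[]
    P.append((sp(S,np.c_[0*a+90,23*np.cos(a),23*np.sin(a)]),(0,255,0)))
    P.append((sp(S,[[0,0,0],[90,0,0],[200,0,0]]),(255,255,0)))
    P.append((sp(S,[[27,-29,-37+0],[27,-3,-37]]),(0,0,0)))
    if col is not None: P.append((col,(0,255,0)))
    im=cv2.resize(c["img"],None,fx=4,fy=4,interpolation=cv2.INTER_CUBIC)
    for p,k in P: cv2.polylines(im,[np.int32(pix(c,p)*4+1.5).reshape(-1,1,2)],False,k,1)
    return im
E
python3 - <<'E'
from h import *
c=cam("top"); s=cam("scene")
S=stand([.4385,-.191,.049],-7.5)
col=np.array([[.446,-.3615,.01],[.589,-.470,.01]])
a=draw(c,S,col); b=draw(s,S,col)
A=a[640:980,720:1340]; B=b[560:940,840:1400]
o=np.zeros((720,620,3),np.uint8); o[:340]=A; o[340:720,:560]=B
o=cv2.resize(o,None,fx=.83,fy=.83)
cv2.imwrite("pics/ov1.png",o[:,:,::-1])
print(S[1][:,0], sp(S,[[90,0,0],[112,0,0],[220,0,0],[40,-16,75],[40,-44,23]]).round(3), np.linalg.norm(col[1]-col[0]), np.degrees(np.arctan2(-.1085,.143)))
print(ray(s,[[262,152],[375,118],[215,92]],0), ray(c,[[185,158],[15,85]],0.3))
E
```

```text
[ 0.85861644 -0.113039    0.5       ] [[ 0.516 -0.201  0.094]
 [ 0.535 -0.204  0.105]
 [ 0.627 -0.216  0.159]
 [ 0.434 -0.206  0.134]
 [ 0.456 -0.238  0.089]] 0.17950278549370755 -37.189090886918564
[[ 0.6326825  -0.07494871  0.        ]
 [ 1.05605423 -0.22558886  0.        ]
 [ 0.76035629  0.39170628  0.        ]] [[ 0.53161359 -0.19563371  0.3       ]
 [ 0.6600664   0.15689772  0.3       ]]
```

View pics/ov1.png

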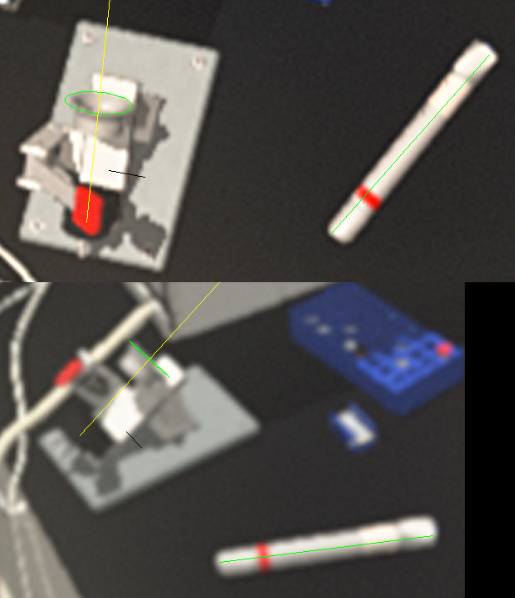

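Run:
```python
from h import *
c=cam("top"); s=cam("scene")
t=np.array([[82,22],[217,50],[165,268],[22,240]])/3.32+[180,160]
P=ray(c,t,.016); print(P.round(4)); d=lambda a,b:(np.linalg.norm(P[a]-P[b]).round(4),np.degrees(np.arctan2(*(P[a]-P[b])[1::-1])).round(1))
print("long",d(0,3),d(1,2),"short",d(0,1),d(3,2),"centre",P.mean(0))
u=np.array([[259,427],[200,366],[98,510],[40,440]],float); u[:,1]-=282.2; u=u/3.32+[210,140]
Q=ray(s,u,.016); print(Q.round(4))
# column: white blob segmentation, centre line
for c_,b in ((c,(270,165,335,240)),(s,(268,205,345,235))):
    im=c_["img"][b[1]:b[3],b[0]:b[2]].astype(int); m=(im.max(2)>120); ys,xs=np.nonzero(m)
    (cx,cy),(w_,h_),an=cv2.minAreaRect(np.c_[xs,ys].astype(np.float32)); bp=cv2.boxPoints(((cx,cy),(w_,h_),an))+[b[0],b[1]]
    k=0 if np.linalg.norm(bp[0]-bp[1])<np.linalg.norm(bp[1]-bp[2]) else 1
    e=np.array([(bp[k]+bp[k+1])/2,(bp[(k+2)%4]+bp[(k+3)%4])/2]); E=ray(c_,e,.011); print(e.round(1),E.round(4),np.linalg.norm(E[0]-E[1]),E.mean(0),np.degrees(np.arctan2(*(E[0]-E[1])[1::-1])))
```

```text
[[ 0.5929 -0.165   0.016 ]
 [ 0.5776 -0.2678  0.016 ]
 [ 0.4122 -0.2449  0.016 ]
 [ 0.4262 -0.1388  0.016 ]]
long (np.float64(0.1687), np.float64(-8.9)) (np.float64(0.1669), np.float64(-7.9)) short (np.float64(0.1039), np.float64(81.5)) (np.float64(0.1069), np.float64(82.5)) centre [ 0.50223977 -0.20410607  0.016     ]
[[ 0.5752 -0.2707  0.016 ]
 [ 0.5948 -0.1651  0.016 ]
 [ 0.41   -0.2475  0.016 ]
 [ 0.4272 -0.138   0.016 ]]
[[326.6 173.5]
 [280.1 230.9]] [[ 0.5955 -0.4683  0.011 ]
 [ 0.4444 -0.3639  0.011 ]] 0.18366425188448493 [ 0.51995582 -0.41612857  0.011     ] -34.62977401278292
[[340.9 213.5]
 [275.  225.1]] [[ 0.5967 -0.4658  0.011 ]
 [ 0.4413 -0.3643  0.011 ]] 0.1856112376596726 [ 0.5189807  -0.41504722  0.011     ] -33.173794493636755
```

Crop: A is the column with its red ring at the end nearest the robot, top (280,231), grip at about (0.538,-0.428). Stand yaw is about -8°, eye about (0.516,-0.203,0.094). Moving off now.

```bash
python3 -m pendant '[[[15,-52,30,0,85],[15,-55,25,0,85],[15,-55,25,0,85],[15,-60,0,0,85],[15,-60,0,0,85],[15,-60,0,0,85],[15,-60,0,0,85],[10,-60,0,0,85]]]'; python3 -m pendant '[[[15,-60,0,0,85],[20,-58,0,0,85],[22,-58,0,-3,85],[22,-58,0,-3,85],[22,-58,0,-3,85],[22,-58,0,-3,85],[22,-58,0,0,85],[22,-58,-50,0,85]]]'
```

```text
time_s: 2.0
eef_pos: [0.3379, 0.0662, 0.2867]
eef_rot: [0.001, 0.197, 0.98, 0.0]
wrist_force: [0.7, 0.7, 0.8]
opening: 0.997
time_s: 3.0
eef_pos: [0.5021, -0.3897, 0.2501]
eef_rot: [0.003, 0.299, 0.954, -0.002]
wrist_force: [0.4, -0.2, 1.0]
opening: 0.995
```

```bash
python3 -m pendant '[[[18,-20,-50,0,85],[15,-15,-50,0,85],[0,0,-40,0,85],[0,0,0,0,85],[0,0,0,0,85]]]'
python3 - <<'E'
from h import *
o=monitor.get_obs(); r=quat(o["eef_rot"]).as_matrix(); print(o["eef_pos"].round(4) if hasattr(o["eef_pos"],"round") else o["eef_pos"], np.degrees(np.arctan2(r[1,1],r[0,1])))
E
```

```text
time_s: 3.62
eef_pos: [0.5338, -0.4211, 0.109]
eef_rot: [0.001, 0.299, 0.954, -0.001]
wrist_force: [-0.6, 0.5, 0.6]
opening: 0.994
[ 0.5338 -0.4211  0.109 ] 55.21562606310362
```

```bash
python3 -m pendant '[[[6,-8,-40,0,85],[0,0,-40,0,85],[0,0,-18,0,85],[0,0,-6,0,85],[0,0,0,0,85]]]'
python3 - <<'E'
from h import *
for n,b in (("top",(250,150,350,250)),("scene",(250,150,370,250))):
    c=cam(n); save(c,"g_"+n,b,4)
a=cv2.imread("pics/g_top.png");b=cv2.imread("pics/g_scene.png"); cv2.imwrite("pics/g.png",cv2.resize(np.hstack([a,b]),None,fx=.9,fy=.9))
E
```

```text
time_s: 4.25
eef_pos: [0.5398, -0.4292, 0.0048]
eef_rot: [0.001, 0.299, 0.954, -0.001]
wrist_force: [0.3, 0.4, 0.6]
opening: 0.993
```

View pics/g.png

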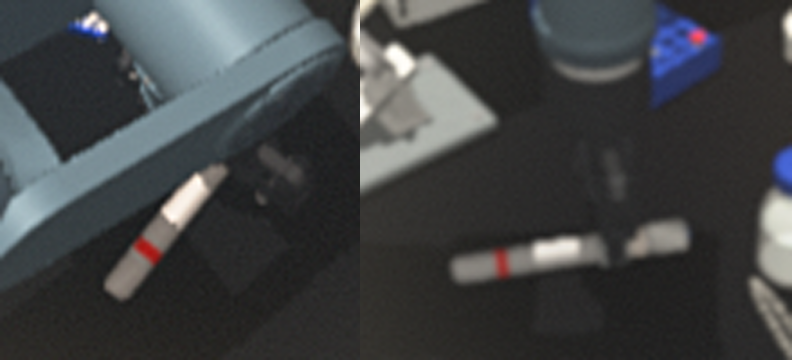

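Fingers straddle the rod between its middle and the label (scene crop, about 613,240). Closing and lifting.

```bash
python3 -m pendant '[[[0,0,0,0,5],[0,0,0,0,5],[0,0,0,0,5],[0,0,0,0,5],[0,0,0,0,5],[0,0,0,0,5]]]'; python3 -m pendant '[[[0,0,20,0,5],[0,0,40,0,5],[0,0,50,0,5],[0,0,50,0,5],[0,0,0,0,5],[0,0,0,0,5]]]';  python3 - <<'E'
from h import *
c=cam("top"); s=cam("scene")
save(c,"l_top",(240,140,360,250),3.2); save(s,"l_scene",(230,110,370,235),3)
a=cv2.imread("pics/l_top.png");b=cv2.imread("pics/l_scene.png"); o=np.zeros((375,800,3),np.uint8); o[:a.shape[0],:a.shape[1]]=a[:375,:]; o[:b.shape[0],384:800]=b[:,:416]; cv2.imwrite("pics/l.png",o)
E
```

```text
time_s: 5.1
eef_pos: [0.539, -0.4284, 0.003]
eef_rot: [-0.0, 0.299, 0.954, 0.0]
wrist_force: [0.7, 0.6, 0.0]
opening: 0.058
time_s: 5.85
eef_pos: [0.539, -0.4283, 0.1639]
eef_rot: [0.0, 0.299, 0.954, -0.0]
wrist_force: [0.1, -0.0, -0.5]
opening: 0.056
```

View pics/l.png

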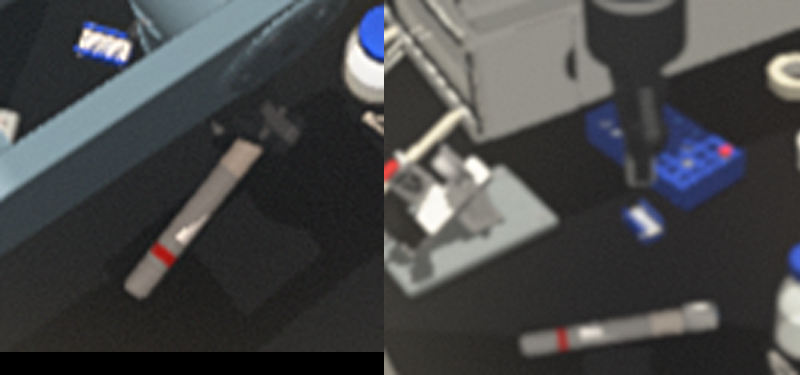

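Run:
```python
from h import *
c=cam("top"); s=cam("scene")
for n,c_ in (("top",c),("scene",s)):
    for t in ("column_tip","column_grip","column"):
        for r in spotter.tip_of(n,t): P=w(c_,r["at"]); print(n,t,round(r["confidence"],2),P.round(3),pix(c_,P)[0].round())
b=(268,205,350,235)
im=s["img"][b[1]:b[3],b[0]:b[2]].astype(int); m=(im.max(2)>90); ys,xs=np.nonzero(m)
m=np.uint8(m); n,lab,st,_=cv2.connectedComponentsWithStats(m); k=1+st[1:,4].argmax(); ys,xs=np.nonzero(lab==k)
rc=cv2.minAreaRect(np.c_[xs,ys].astype(np.float32)); bp=cv2.boxPoints(rc)+[b[0],b[1]]
k=0 if np.linalg.norm(bp[0]-bp[1])<np.linalg.norm(bp[1]-bp[2]) else 1
e=np.array([(bp[k]+bp[k+1])/2,(bp[(k+2)%4]+bp[(k+3)%4])/2]); E=ray(s,e,.011); print(e.round(1),E.round(4),np.linalg.norm(E[0]-E[1]),E.mean(0),np.degrees(np.arctan2(*(E[0]-E[1])[1::-1])))
save(s,"r",(255,190,355,245),7)
```

```text
top column_tip 0.91 [ 0.446 -0.362  0.011] [279. 230.]
top column_tip 0.57 [ 0.423 -0.839  0.006] [475. 252.]
top column_grip 0.89 [ 0.541 -0.43   0.008] [310. 194.]
top column_grip 0.65 [ 0.378 -0.736  0.011] [433. 268.]
top column 0.69 [ 0.388 -0.759  0.006] [442. 264.]
top column 0.62 [ 0.517 -0.415  0.011] [303. 203.]
top column 0.62 [ 0.438 -0.191  0.048] [206. 227.]
scene column_tip 0.95 [ 0.441 -0.362  0.009] [275. 225.]
scene column_tip 0.91 [ 0.417 -0.836  0.011] [415. 348.]
scene column_grip 0.89 [ 0.374 -0.732  0.014] [364. 330.]
scene column_grip 0.58 [ 0.538 -0.424  0.011] [316. 217.]
scene column 0.84 [ 0.515 -0.41   0.013] [306. 219.]
scene column 0.79 [ 0.388 -0.753  0.01 ] [375. 332.]
[[340.1 213.9]
 [275.6 223.5]] [[ 0.594  -0.4653  0.011 ]
 [ 0.4463 -0.361   0.011 ]] 0.18079545769396022 [ 0.52018884 -0.41313844  0.011     ] -35.21369281200589
```

View pics/r.png

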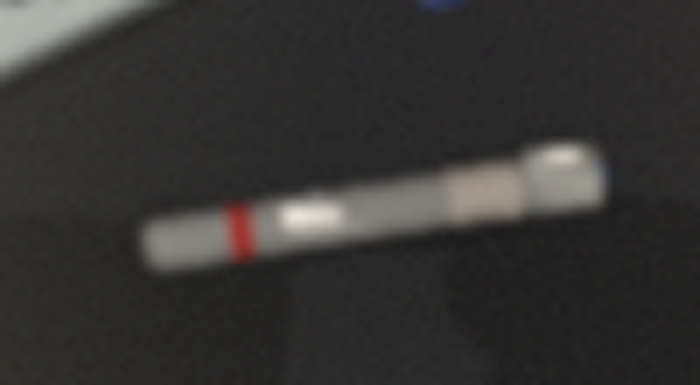

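Run:
```python
from h import *
o=monitor.get_obs(); print(o["eef_pos"],o["eef_rot"],o["opening"],o["q"])
s=cam("scene");c=cam("top")
p=np.array(o["eef_pos"]); r=quat(o["eef_rot"]).as_matrix()
print(r.round(3), pix(s,[p,p-.019*r[:,2],p-.073*r[:,2]]),pix(c,[p,p-.019*r[:,2]]))
save(s,"t",(285,120,355,200),8)
```

```text
[ 0.53889581 -0.42829973  0.16266209] [-2.73260802e-04  2.98982301e-01  9.54258606e-01  1.45441327e-04] 0.059880731469322726 [-8.43505625e-01  4.64211993e-01  1.33268767e+00 -3.22354286e-05
  1.34531130e+00 -1.80704272e+00]
[[-0.821  0.571 -0.   ]
 [ 0.571  0.821  0.   ]
 [ 0.001  0.    -1.   ]] [[315.50123128 176.71912899]
 [315.31678894 170.91478561]
 [314.76358526 153.48918627]] [[307.80835774 179.40316048]
 [307.63402416 177.19884421]]
```

View pics/t.png

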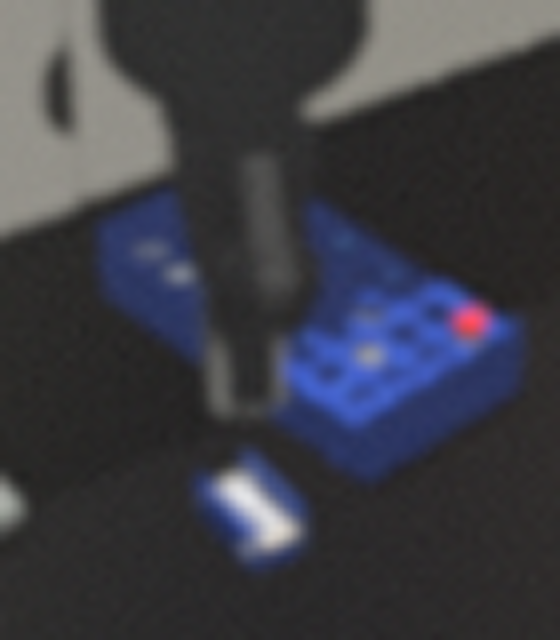

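```bash
python3 -m pendant '[[[-40,-57,-30,0,0],[0,0,-60,0,0],[0,0,-50,0,0],[0,0,-15,0,0],[0,0,0,0,0]]]';  python3 -m pendant '[[[0,0,-3,0,0],[0,0,0,0,0]]]'; python3 -m pendant '[[[0,0,-3,0,0],[0,0,0,0,0]]]'
```

```text
time_s: 7.08
eef_pos: [0.506, -0.4751, 0.0131]
eef_rot: [-0.0, 0.299, 0.954, 0.0]
wrist_force: [-0.1, -0.5, -0.6]
opening: -0.001
time_s: 7.32
eef_pos: [0.5072, -0.4765, 0.0127]
eef_rot: [0.001, 0.299, 0.954, -0.001]
wrist_force: [-0.5, 1.2, -0.1]
opening: 0.001
time_s: 7.58
eef_pos: [0.5061, -0.4754, 0.0076]
eef_rot: [0.0, 0.299, 0.954, -0.0]
wrist_force: [-0.3, 0.6, 0.5]
opening: 0.001
```

```bash
for i in 1 2 ; do python3 -m pendant '[[[0,0,-3,0,0],[0,0,0,0,0]]]' | grep -E "pos|force"; done;  python3 -m pendant '[[[0,0,-3,0,0],[0,0,0,0,0]]]'| grep -E "pos|force"
python3 - <<'E'
from h import *
s=cam("scene");o=monitor.get_obs(); print(o["eef_pos"],pix(s,[o["eef_pos"]]))
save(s,"t2",(270,180,370,260),7)
E
```

```text
eef_pos: [0.5058, -0.4751, 0.0039]
wrist_force: [0.0, 0.8, -0.5]
eef_pos: [0.5058, -0.4751, 0.0009]
wrist_force: [-0.2, -0.4, -0.0]
eef_pos: [0.5059, -0.4751, -0.0021]
wrist_force: [0.6, 0.2, 0.3]
[ 0.5059194  -0.4752227  -0.00189714] [[320.79427258 236.51482586]]
```

View pics/t2.png

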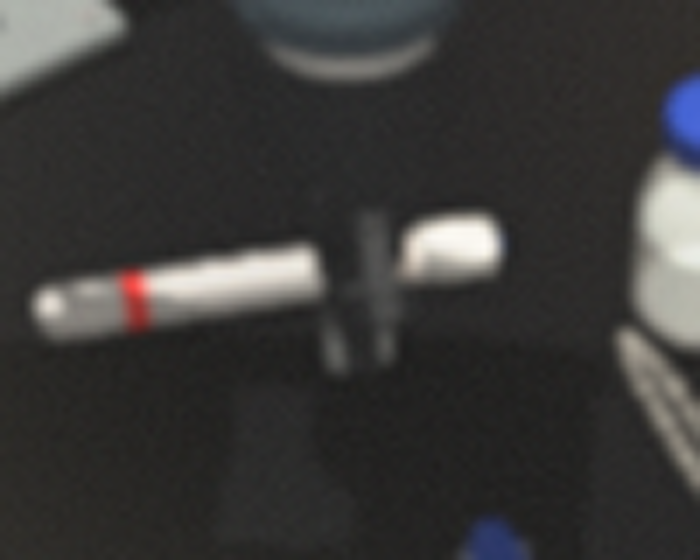

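Picture 8: the finger tips end about 10 mm above where the reported TCP projects, with no contact at TCP z = -2 mm. I'll continue the gentle probe to find the real tip height.

```bash
for i in 1; do python3 -m pendant '[[[0,0,-3,0,0],[0,0,0,0,0]]]' | grep -E "pos|force"; done;  python3 -m pendant '[[[0,0,-3,0,0],[0,0,0,0,0]]]'| grep -E "pos|force"
```

```text
eef_pos: [0.5059, -0.4752, -0.005]
wrist_force: [0.0, 0.2, 0.4]
eef_pos: [0.5059, -0.4751, -0.0081]
wrist_force: [-0.6, -0.3, 0.3]
```

```bash
python3 -m pendant '[[[0,0,-3,0,0],[0,0,0,0,0]]]' | grep -E "pos|force"
```

```text
eef_pos: [0.5059, -0.4751, -0.0111]
wrist_force: [0.2, 0.1, 1.0]
```

```bash
python3 -m pendant '[[[0,0,-3,0,0],[0,0,0,0,0]]]' | grep -E "pos|force"
```

```text
eef_pos: [0.5058, -0.4752, -0.014]
wrist_force: [-0.6, -0.3, -0.2]
```

```bash
python3 -m pendant '[[[0,0,-3,0,0],[0,0,0,0,0]]]' | grep -E "pos|force"
```

```text
eef_pos: [0.5059, -0.4752, -0.017]
wrist_force: [-0.7, -0.0, -1.2]
```

```bash
python3 -m pendant '[[[0,0,-3,0,0],[0,0,0,0,0]]]' | grep -E "pos|force"
```

```text
eef_pos: [0.5058, -0.4751, -0.02]
wrist_force: [-0.3, 0.5, 1.0]
```

```bash
python3 -m pendant '[[[0,0,-2,0,0],[0,0,0,0,0]]]' | grep -E "pos|force"
```

```text
eef_pos: [0.5059, -0.4752, -0.0219]
wrist_force: [0.9, 0.0, 0.3]
```

```bash
python3 -m pendant '[[[0,0,-2,0,0],[0,0,0,0,0]]]' | grep -E "pos|force"
```

```text
eef_pos: [0.5059, -0.4752, -0.0239]
wrist_force: [-0.6, -0.3, 0.4]
```

Run:
```python
from h import *
s=cam("scene");c=cam("top");o=monitor.get_obs(); p=np.array(o["eef_pos"]);print(p,pix(s,[p])*1,pix(s,[[p[0],p[1],0]]),o["joint_efforts"])
a=s["img"][180:260,270:370]; b=c["img"][130:230,260:360]
cv2.imwrite("pics/t3.png",np.hstack([cv2.resize(a,(500,400),interpolation=2),cv2.resize(b,(400,400)[:2],interpolation=2)[:, :300]])[:,:,::-1])
```

```text
[ 0.5060078  -0.47531138 -0.02373017] [[320.95756058 241.62219086]] [[320.83055238 236.06263104]] [ 6.67175209e-04 -6.23838758e+01 -2.92828435e+01 -5.23222352e-04
  3.33566175e-03  1.37705962e-05]
```

View pics/t3.png

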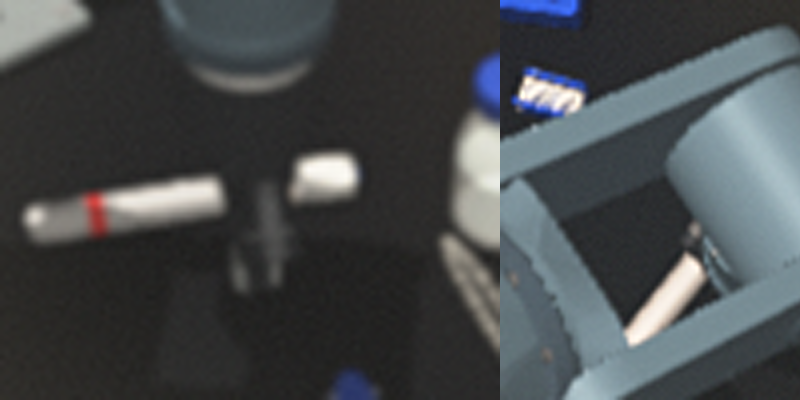

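```bash
python3 -m pendant '[[[0,0,-2,0,0],[0,0,0,0,0]]]' | grep -E "pos|force"
```

```text
eef_pos: [0.5063, -0.4756, -0.0249]
wrist_force: [-1.6, 1.3, 4.8]
```

```bash
python3 -m pendant '[[[0,0,-2,0,0],[0,0,0,0,0]]]' | grep -E "pos|force"
```

```text
eef_pos: [0.5063, -0.4757, -0.0249]
wrist_force: [-6.6, 6.0, 16.7]
```

```bash
python3 -m pendant '[[[0,0,-2,0,0],[0,0,0,0,0]]]' | grep -E "pos|force"
```

```text
eef_pos: [0.5063, -0.4757, -0.025]
wrist_force: [-10.7, 10.2, 29.0]
```

Contact: the real tips sit 25 mm above the reported TCP, so I closed above the rod. Correcting for that and regrasping.

```bash
python3 -m pendant '[[[0,0,40,0,40],[0,0,60,0,85],[34,46,0,0,85],[0,0,0,0,85],[0,0,-50,0,85],[0,0,-30,0,85],[0,0,-12,0,85],[0,0,0,0,85]]]'; python3 -m pendant '[[[0,0,0,0,5],[0,0,0,0,5],[0,0,0,0,5],[0,0,0,0,5],[0,0,0,0,5],[0,0,0,0,5]]]'
```

```text
time_s: 12.22
eef_pos: [0.5393, -0.4292, -0.0226]
eef_rot: [-0.001, 0.299, 0.954, 0.0]
wrist_force: [0.2, -0.2, 0.2]
opening: 0.996
time_s: 12.98
eef_pos: [0.5405, -0.4299, -0.0206]
eef_rot: [0.001, 0.299, 0.954, -0.0]
wrist_force: [-1.7, 1.2, 5.7]
opening: 0.208
```

```bash
python3 -m pendant '[[[0,0,30,0,5],[0,0,50,0,5],[0,0,50,0,5],[20,30,20,9,5],[20,30,10,9,5],[0,20,0,8,5],[0,0,0,0,5],[0,0,0,0,5]]]'
python3 - <<'E'
from h import *
s=cam("scene");c=cam("top");o=monitor.get_obs(); p=np.array(o["eef_pos"]); r=quat(o["eef_rot"]).as_matrix(); print(p,np.degrees(np.arctan2(r[1,1],r[0,1])))
for n,c_ in (("top",c),("scene",s)):
    for t in ("column_tip","column_grip","column"):
        for q in spotter.tip_of(n,t): P=w(c_,q["at"]); print(n,t,round(q["confidence"],2),P.round(3),pix(c_,P)[0].round())
print(pix(s,[p+[0,0,.035]]),pix(c,[p+[0,0,.035]]))
x,y=pix(s,[p+[0,0,.035]])[0].astype(int); a=cv2.resize(s["img"][y-50:y+50,x-50:x+50],(400,400),interpolation=2)
x,y=pix(c,[p+[0,0,.035]])[0].astype(int); b=cv2.resize(c["img"][y-50:y+50,x-50:x+50],(400,400),interpolation=2)
cv2.imwrite("pics/h1.png",np.hstack([a,b])[:,:,::-1])
E
```

```text
time_s: 13.98
eef_pos: [0.5796, -0.3497, 0.1376]
eef_rot: [-0.0, 0.078, 0.997, 0.0]
wrist_force: [-1.0, -0.1, -2.1]
opening: 0.212
[ 0.57951993 -0.35029204  0.13781317] 81.0542944435044
top column_tip 0.83 [ 0.469 -0.329  0.167] [259. 208.]
top column_tip 0.58 [ 0.423 -0.839  0.008] [475. 252.]
top column_tip 0.41 [ 0.437 -0.19   0.048] [205. 227.]
top column_grip 0.81 [ 0.577 -0.348  0.168] [272. 160.]
top column_grip 0.72 [ 0.38  -0.736  0.009] [433. 267.]
top column 0.7 [ 0.39  -0.756  0.009] [441. 263.]
top column 0.56 [ 0.551 -0.347  0.167] [271. 171.]
scene column_tip 0.95 [ 0.462 -0.327  0.166] [266. 172.]
scene column_tip 0.77 [ 0.418 -0.835  0.014] [415. 346.]
scene column_grip 0.85 [ 0.573 -0.349  0.171] [303. 154.]
scene column_grip 0.62 [ 0.376 -0.733  0.012] [365. 329.]
scene column 0.9 [ 0.386 -0.752  0.007] [374. 333.]
scene column 0.72 [ 0.554 -0.344  0.172] [296. 157.]
[[305.16824462 152.87395543]] [[273.17523753 158.01288695]]
```

View pics/h1.png

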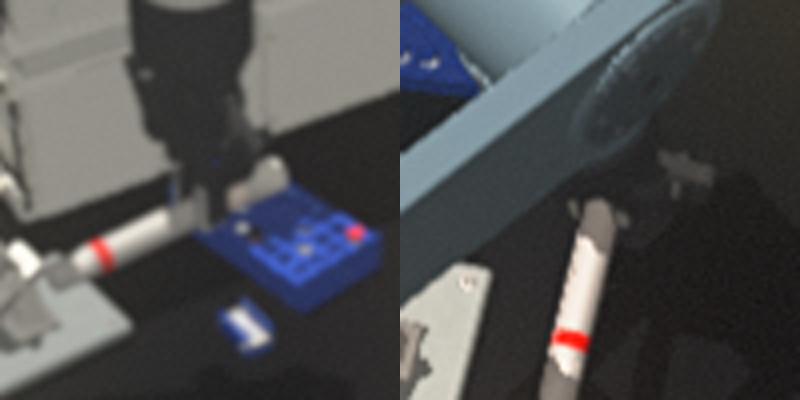

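Picture 10: rod held level at its middle-to-label part, tip toward the stand, z about 0.168 (rod axis = reported TCP z + 31 mm), grip-to-tip about 115 mm. Going to the pose in front of the guide ring.

```bash
python3 -m pendant '[[[26,42,0,1,5],[26,42,0,0,5],[26,42,0,0,5],[0,0,0,0,5],[0,0,-34,0,5],[0,0,-34,0,5],[0,0,0,0,5],[0,0,0,0,5]]]'
cat > m.py <<'E'
from h import *
s=cam("scene");c=cam("top");o=monitor.get_obs(); p=np.array(o["eef_pos"]); r=quat(o["eef_rot"]).as_matrix(); print(p.round(4),np.degrees(np.arctan2(r[1,1],r[0,1])).round(1),o["opening"])
for n,c_ in (("top",c),("scene",s)):
    for t in ("column_tip","column_grip","eye"):
        for q in spotter.tip_of(n,t):
            P=w(c_,q["at"]);
            if np.linalg.norm(P[:2]-[.55,-.21])<.2: print(n,t,round(q["confidence"],2),P.round(3),pix(c_,P)[0].round())
E
python3 m.py
```

```text
time_s: 15.38
eef_pos: [0.6586, -0.2244, 0.0717]
eef_rot: [0.001, 0.068, 0.998, -0.0]
wrist_force: [-0.3, -0.2, -2.4]
opening: 0.206
[ 0.6593 -0.2245  0.0728] 82.2 0.20328073846168565
top column_tip 0.68 [ 0.543 -0.205  0.105] [211. 178.]
top column_tip 0.51 [ 0.634 -0.33   0.002] [273. 156.]
top column_grip 0.86 [ 0.655 -0.227  0.103] [226. 132.]
top column_grip 0.54 [ 0.637 -0.33   0.003] [273. 155.]
top eye 0.65 [ 0.518 -0.203  0.094] [210. 190.]
scene column_tip 0.69 [ 0.542 -0.205  0.101] [262. 157.]
scene column_grip 0.51 [ 0.652 -0.221  0.101] [293. 143.]
scene eye 0.98 [ 0.515 -0.199  0.094] [254. 162.]
```

```bash
python3 -m pendant '[[[-15,2,-5,0,5],[-10,1.5,-4,0,5],[-5,1,-1.5,0,5],[0,0,0,0,5],[0,0,0,0,5]]]'; python3 m.py
```

```text
time_s: 16.4
eef_pos: [0.6286, -0.2191, 0.0602]
eef_rot: [0.0, 0.068, 0.998, -0.0]
wrist_force: [0.4, 0.6, -2.1]
opening: 0.206
[ 0.6285 -0.219   0.0601] 82.2 0.20463020069791352
top column_tip 0.67 [ 0.518 -0.2    0.092] [209. 190.]
top column_tip 0.34 [ 0.636 -0.329  0.   ] [272. 156.]
top column_grip 0.77 [ 0.626 -0.221  0.09 ] [223. 146.]
top eye 0.92 [ 0.517 -0.203  0.095] [210. 190.]
scene column_tip 0.7 [ 0.51  -0.197  0.088] [252. 165.]
scene column_grip 0.67 [ 0.622 -0.216  0.092] [285. 149.]
scene eye 0.88 [ 0.514 -0.203  0.091] [255. 164.]
```

```bash
python3 -m pendant '[[[-4,0.5,0,0,5],[0,0,0,0,5]]]'|grep -E "pos|force"; python3 -m pendant '[[[-4,0.5,0,0,5],[0,0,0,0,5]]]'|grep -E "pos|force"
```

```text
eef_pos: [0.6236, -0.2183, 0.0597]
wrist_force: [-0.3, -0.2, -1.8]
eef_pos: [0.6197, -0.2178, 0.0598]
wrist_force: [0.1, -1.0, -2.6]
```

```bash
python3 -m pendant '[[[0,0,5,0,5],[-0.4,0,5,0,5],[-0.5,0,5,0,5],[-0.8,0.1,5,0,5],[0,0,0,0,5]]]'|grep -E "pos|force"; python3 -m pendant '[[[-1,0.1,5,0,5],[-1.2,0.2,5,0,5],[0,0,0,0,5]]]'|grep -E "pos|force|open"; python3 m.py
```

```text
eef_pos: [0.6194, -0.2179, 0.0811]
wrist_force: [5.3, 2.1, -2.4]
eef_pos: [0.6178, -0.2177, 0.0911]
wrist_force: [7.3, 0.7, -3.0]
opening: 0.205
[ 0.6179 -0.2177  0.0908] 82.2 0.20658712191138404
top column_tip 0.77 [ 0.51  -0.203  0.104] [209. 192.]
top column_grip 0.65 [ 0.615 -0.218  0.121] [219. 146.]
top eye 0.81 [ 0.519 -0.205  0.093] [211. 189.]
scene column_tip 0.86 [ 0.502 -0.2    0.101] [250. 163.]
scene column_tip 0.15 [ 0.438 -0.189  0.048] [233. 186.]
scene column_grip 0.88 [ 0.613 -0.218  0.119] [283. 143.]
scene eye 0.82 [ 0.515 -0.203  0.093] [255. 163.]
scene eye 0.61 [ 0.639 -0.326 -0.001] [316. 186.]
scene eye 0.37 [ 0.595 -0.213  0.118] [277. 146.]
```

```bash
python3 -m pendant '[[[0,0,-5,0,5],[-1,0,-5,0,5],[-2,0.5,-4,0,5],[0,0,0,0,5]]]'|grep -E "pos|force";  python3 -m pendant '[[[-3,0.5,0,0,5],[0,0,0,0,5]]]'|grep -E "pos|force"; python3 m.py
```

```text
eef_pos: [0.6193, -0.2191, 0.0801]
wrist_force: [17.0, -2.0, 1.5]
eef_pos: [0.6193, -0.2192, 0.0818]
wrist_force: [23.6, -2.0, 2.3]
[ 0.6193 -0.2192  0.0818] 82.2 0.2055763759121407
top column_tip 0.72 [ 0.509 -0.202  0.104] [209. 192.]
top column_grip 0.96 [ 0.62  -0.217  0.109] [220. 146.]
top eye 0.63 [ 0.518 -0.202  0.093] [210. 190.]
scene column_tip 0.82 [ 0.505 -0.2    0.103] [251. 162.]
scene column_grip 0.66 [ 0.613 -0.219  0.11 ] [283. 146.]
scene eye 0.92 [ 0.513 -0.204  0.091] [254. 165.]
```

```bash
python3 -m pendant '[[[8,-1,0,0,5],[8,-1,0,0,5],[0,0,0,0,5],[0,0,0,0,5]]]'|grep -E "pos|force"; python3 m.py
```

```text
eef_pos: [0.6253, -0.2182, 0.075]
wrist_force: [-0.1, -1.1, -2.9]
[ 0.6255 -0.2183  0.0754] 82.2 0.2062253355242234
top column_tip 0.59 [ 0.516 -0.196  0.096] [207. 190.]
top column_grip 0.56 [ 0.627 -0.219  0.105] [221. 144.]
top eye 0.93 [ 0.519 -0.204  0.096] [210. 189.]
top eye 0.26 [ 0.628 -0.218  0.106] [221. 143.]
scene column_tip 0.67 [ 0.51  -0.197  0.093] [252. 163.]
scene column_grip 0.71 [ 0.624 -0.215  0.106] [285. 145.]
scene eye 0.56 [ 0.515 -0.204  0.091] [255. 164.]
```

```bash
python3 -m pendant '[[[-1,-2,-5,0,5],[-3.5,0.5,-2.5,0,5],[-3.5,0.5,0,0,5],[0,0,0,0,5]]]'|grep -E "pos|force"; python3 -m pendant '[[[-2,0.3,0,0,5],[0,0,0,0,5]]]'|grep -E "pos|force"; python3 -m pendant '[[[-2,0.3,0,0,5],[0,0,0,0,5]]]'|grep -E "pos|force"
```

```text
eef_pos: [0.6177, -0.2191, 0.0684]
wrist_force: [1.6, 1.3, -1.2]
eef_pos: [0.6155, -0.2186, 0.0682]
wrist_force: [1.4, 2.8, -0.3]
eef_pos: [0.6139, -0.2184, 0.0682]
wrist_force: [2.9, 3.7, -0.8]
```

```bash
python3 -m pendant '[[[-1,1,4,0,5],[-1.5,1,5,0,5],[0,0,0,0,5]]]'|grep -E "pos|force"; python3 -m pendant '[[[-1.5,0.2,5,0,5],[-1.5,0.2,5,0,5],[0,0,0,0,5]]]'|grep -E "pos|force"; python3 m.py
```

```text
eef_pos: [0.6116, -0.2175, 0.0777]
wrist_force: [3.6, -0.5, -5.3]
eef_pos: [0.6086, -0.217, 0.088]
wrist_force: [2.6, -1.1, -3.9]
[ 0.6086 -0.2169  0.0876] 82.2 0.2050610700260999
top column_grip 0.67 [ 0.613 -0.216  0.117] [218. 148.]
top eye 0.85 [ 0.518 -0.204  0.097] [210. 189.]
top eye 0.58 [ 0.613 -0.219  0.114] [220. 148.]
top eye 0.23 [ 0.509 -0.194  0.088] [206. 194.]
scene column_tip 0.68 [ 0.504 -0.198  0.089] [251. 166.]
scene column_grip 0.61 [ 0.608 -0.215  0.121] [281. 143.]
scene eye 0.65 [ 0.516 -0.203  0.095] [255. 163.]
```

```bash
python3 -m pendant '[[[-2,0.3,5,0,5],[-2,0.3,5,0,5],[0,0,0,0,5]]]'|grep -E "pos|force"; python3 -m pendant '[[[-2.2,0.3,5,0,5],[-2.4,0.3,5,0,5],[0,0,0,0,5]]]'|grep -E "pos|force";python3 -m pendant '[[[-2.4,0.3,5,0,5],[-1.5,0.2,3,0,5],[0,0,0,0,5]]]'|grep -E "pos|force"; python3 m.py
```

```text
eef_pos: [0.6049, -0.2153, 0.0977]
wrist_force: [5.2, 1.3, -4.6]
eef_pos: [0.5998, -0.215, 0.1076]
wrist_force: [2.0, 1.7, -4.9]
eef_pos: [0.5961, -0.2154, 0.1158]
wrist_force: [3.1, -1.3, -3.6]
[ 0.5962 -0.2153  0.1156] 82.2 0.19948723081494804
top column_tip 0.77 [ 0.507 -0.202  0.094] [209. 194.]
top column_grip 0.54 [ 0.582 -0.215  0.134] [215. 158.]
top eye 0.6 [ 0.52  -0.202  0.096] [210. 189.]
scene column_tip 0.84 [ 0.505 -0.197  0.092] [251. 164.]
scene column_grip 0.64 [ 0.603 -0.215  0.145] [279. 137.]
scene eye 0.83 [ 0.514 -0.2    0.093] [254. 163.]
scene eye 0.7 [ 0.603 -0.218  0.146] [280. 137.]
```

```bash
python3 -m pendant '[[[-2.5,0.5,-5,0,5],[-4.5,0.6,-3,0,5],[0,0,0,0,5]]]'|grep -E "pos|force"; python3 -m pendant '[[[-4.3,0.6,-2.5,0,5],[-4.3,0.6,-2.5,0,5],[0,0,0,0,5]]]'|grep -E "pos|force"
```

```text
eef_pos: [0.5887, -0.2135, 0.107]
wrist_force: [2.0, -1.8, -3.7]
eef_pos: [0.5794, -0.2121, 0.1016]
wrist_force: [0.4, -1.5, -5.6]
```

```bash
python3 -m pendant '[[[-4,0.6,-3,0,5],[-4.3,0.6,-2.5,0,5],[-4.3,0.6,-2.5,0,5],[-4.3,0.6,-2.5,0,5],[0,0,0,0,5]]]'|grep -E "pos|force"; python3 -m pendant '[[[-4.3,0.6,-2.5,0,5],[-4.3,0.6,-2.5,0,5],[0,0,0,0,5]]]'|grep -E "pos|force"
```

```text
eef_pos: [0.5625, -0.2097, 0.0913]
wrist_force: [-0.6, 0.7, -4.0]
eef_pos: [0.5542, -0.2086, 0.0864]
wrist_force: [-0.5, -0.3, -4.1]
```

```bash
python3 -m pendant '[[[-4.3,0.6,-2.5,0,5],[-4.3,0.6,-2.5,0,5],[-2.6,0.4,-1.5,0,5],[0,0,0,0,5]]]'|grep -E "pos|force"; python3 -m pendant '[[[-2.6,0.4,-1.5,0,5],[0,0,0,0,5]]]'|grep -E "pos|force"; python3 -m pendant '[[[-1.7,0.3,-1,0,5],[0,0,0,0,5]]]'|grep -E "pos|force"
```

```text
eef_pos: [0.5433, -0.2071, 0.0801]
wrist_force: [0.0, -0.7, -2.7]
eef_pos: [0.5411, -0.2068, 0.0787]
wrist_force: [-0.1, 0.3, -2.6]
eef_pos: [0.5397, -0.2067, 0.0779]
wrist_force: [-0.2, 0.0, -1.6]
```

```bash
python3 -m pendant '[[[-1.7,0.3,-1,0,5],[0,0,0,0,5]]]'|grep -E "pos|force|time"
```

```text
time_s: 27.42
eef_pos: [0.5381, -0.2064, 0.0769]
wrist_force: [2.1, -0.1, -2.5]
```

```bash
python3 -m pendant '[[[-1.7,0.3,-1,0,5],[0,0,0,0,5]]]'|grep -E "pos|force|time"
```

```text
time_s: 27.68
eef_pos: [0.5363, -0.206, 0.076]
wrist_force: [3.5, -0.3, -1.9]
```

```bash
python3 -m pendant '[[[-1.7,0.3,-1,0,5],[0,0,0,0,5]]]'|grep -E "pos|force|time"
```

```text
time_s: 27.92
eef_pos: [0.535, -0.2059, 0.0751]
wrist_force: [4.5, -1.0, -2.2]
```

```bash
python3 -m pendant '[[[-1.7,0.3,-1,0,5],[0,0,0,0,5]]]'|grep -E "pos|force|time"
```

```text
time_s: 28.18
eef_pos: [0.5321, -0.2051, 0.0734]
wrist_force: [1.8, -0.1, -2.6]
```

```bash
python3 -m pendant '[[[-1.7,0.3,-1,0,5],[0,0,0,0,5]]]'|grep -E "pos|force|time"; python3 m.py
```

```text
time_s: 28.42
eef_pos: [0.5303, -0.2048, 0.0723]
wrist_force: [0.8, -0.2, -3.3]
[ 0.5304 -0.2048  0.0724] 82.2 0.1973102018689238
top column_tip 0.63 [ 0.445 -0.188  0.05 ] [204. 224.]
top column_grip 0.49 [ 0.541 -0.208  0.103] [213. 179.]
top eye 0.65 [ 0.518 -0.201  0.093] [209. 190.]
scene column_tip 0.54 [ 0.437 -0.187  0.051] [232. 185.]
scene column_grip 0.53 [ 0.538 -0.203  0.102] [261. 157.]
scene eye 0.62 [ 0.514 -0.2    0.094] [254. 163.]
```

```bash
python3 -m pendant '[[[-1.7,0.3,-1,0,5],[0,0,0,0,5]]]'|grep -E "pos|force|time"
```

```text
time_s: 29.08
eef_pos: [0.5297, -0.2049, 0.0721]
wrist_force: [2.2, 0.4, -3.2]
```

Run:
```python
from h import *
s=cam("scene");c=cam("top")
S=stand([.4385,-.1915,.049],-8.3)
a=np.linspace(0,2*np.pi,40)
out=[]
for c_,b in ((s,(225,115,325,215)),(c,(180,130,260,240))):
    k=4; im=cv2.resize(c_["img"],None,fx=k,fy=k,interpolation=2)
    for x,r,col in ((180,10,(0,255,0)),(90,17.5,(0,255,0)),(152,10,(255,255,0)),(120,10,(255,0,255))):
        cv2.polylines(im,[np.int32(pix(c_,sp(S,np.c_[0*a+x,r*np.cos(a),r*np.sin(a)]))*k+1.5).reshape(-1,1,2)],True,col,1)
    out.append(cv2.resize(im[b[1]*k:b[3]*k,b[0]*k:b[2]*k],None,fx=440/(k*(b[3]-b[1])),fy=440/(k*(b[3]-b[1]))))
cv2.imwrite("pics/in.png",np.hstack(out)[:,:,::-1])
```

```text
(no output)
```

View pics/in.png

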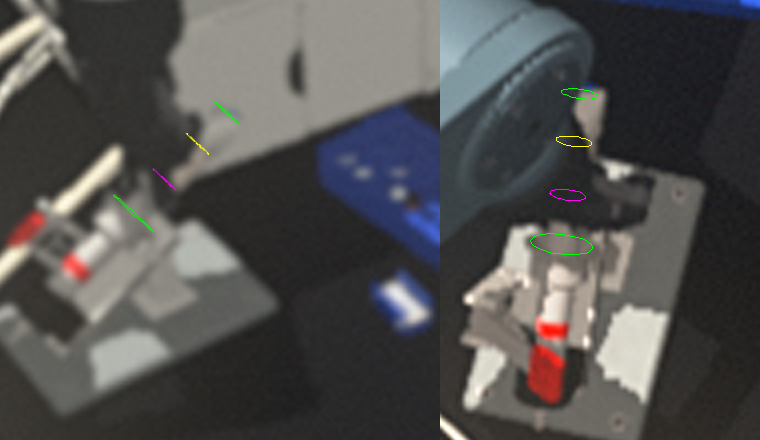

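```bash
cat > ring.py <<'E'
from h import *
s=cam("scene");c=cam("top"); S=stand([.4385,-.1915,.049],-8.3)
for n,c_,b in (("scene",s,(234,165,252,185)),("top",c,(200,206,216,217))):
    im=c_["img"][b[1]:b[3],b[0]:b[2]].astype(int); m=(im[...,0]>110)&(im[...,0]-im[...,1]>50)
    nn,lab,st,ce=cv2.connectedComponentsWithStats(np.uint8(m)); print(n,[(x[4],(y+[b[0],b[1]]).round(1)) for x,y in zip(st[1:],ce[1:])])
    for x in (32,37,42,47): print(x,pix(c_,sp(S,[[x,0,8 if n=="top" else 6]]))[0].round(1),end=" ")
    for x in (170,175,180,190,195): print(x,pix(c_,sp(S,[[x,0,0]]))[0].round(1),end=" ")
    print()
o=monitor.get_obs(); print(o["eef_pos"],o["opening"],o["time_s"])
E
python3 ring.py
```

```text
scene [(np.int32(2), array([234. , 165.5])), (np.int32(28), array([241.6, 175.2]))]
32 [240.1 176.9] 37 [241.3 175.6] 42 [242.5 174.3] 47 [243.6 173. ] 170 [273.8 142.8] 175 [275.  141.5] 180 [276.1 140.2] 190 [278.5 137.7] 195 [279.7 136.5] 
top [(np.int32(38), array([207.5, 212. ])), (np.int32(4), array([204.5, 216. ]))]
32 [206.3 215.1] 37 [206.5 213.1] 42 [206.8 211.1] 47 [207.  209.1] 170 [214.  157.4] 175 [214.3 155.2] 180 [214.5 153.1] 190 [215.  148.8] 195 [215.3 146.6] 
[ 0.52964792 -0.20490958  0.07205865] 0.20271065657242313 29.275
```

Picture 11: column through the ring, red ring at scene (241.6,175.2), top (207.5,212), which reads 1–3 mm short of home. Pushing on to a firm stop.

```bash
python3 -m pendant '[[[-1.7,0.3,-1,0,5],[0,0,0,0,5]]]'|grep -E "pos|force|time"
```

```text
time_s: 29.52
eef_pos: [0.5279, -0.2046, 0.0711]
wrist_force: [3.9, -0.6, -3.0]
```

```bash
python3 -m pendant '[[[-1.7,0.3,-1,0,5],[0,0,0,0,5]]]'|grep -E "pos|force|time"; python3 ring.py | grep -v "^32\|^170"
```

```text
time_s: 29.78
eef_pos: [0.5279, -0.2049, 0.0711]
wrist_force: [6.9, 0.6, -0.2]
scene [(np.int32(2), array([234. , 165.5])), (np.int32(26), array([241.4, 175.8]))]
top [(np.int32(44), array([207.1, 213.2]))]
[ 0.52785693 -0.20487567  0.07110981] 0.20275192687697577 29.875
```

```bash
python3 -m pendant '[[[-1.7,0.3,-1,0,5],[0,0,0,0,5]]]'|grep -E "pos|force|time"
```

```text
time_s: 30.12
eef_pos: [0.5278, -0.2052, 0.0712]
wrist_force: [10.3, -0.5, 0.7]
```

```bash
python3 -m pendant '[[[-1.7,0.3,-1,0,5],[-1.7,0.3,-1,0,5],[0,0,0,0,5]]]'|grep -E "pos|force|time"; python3 ring.py | grep -v "^32\|^170"
```

```text
time_s: 30.5
eef_pos: [0.5277, -0.2057, 0.0713]
wrist_force: [16.5, -0.9, 5.1]
scene [(np.int32(2), array([234. , 165.5])), (np.int32(26), array([241.4, 175.8]))]
top [(np.int32(42), array([207.4, 213.3]))]
[ 0.52769497 -0.20575047  0.07129431] 0.2012268410086009 30.6
```

Firm stop (about 17 N) with the red ring at x≈37 mm. The fingers could be what is touching the ring, so I'll release and check by nudging the nut end with shut fingers.

```bash
python3 -m pendant '[[[6,-1,3,0,5],[0,0,0,0,85],[0,0,0,0,85],[0,0,0,0,85],[0,0,0,0,85]]]'; python3 -m pendant '[[[0,0,30,0,85],[0,0,50,0,85],[0,0,20,0,60],[50,-7,0,0,0],[50,-7,0,0,0],[0,0,0,0,0],[0,0,-35,0,0],[0,0,-30,0,0]]]'; python3 ring.py | grep -v "^32\|^170"
```

```text
time_s: 31.22
eef_pos: [0.5265, -0.2042, 0.0696]
eef_rot: [-0.0, 0.068, 0.998, 0.0]
wrist_force: [0.2, -0.5, -0.4]
opening: 0.995
time_s: 32.22
eef_pos: [0.626, -0.218, 0.1039]
eef_rot: [-0.0, 0.068, 0.998, 0.0]
wrist_force: [-0.4, 0.4, 0.1]
opening: 0.007
scene [(np.int32(2), array([234. , 165.5])), (np.int32(16), array([241.8, 176.2]))]
top [(np.int32(31), array([207.5, 212.9])), (np.int32(3), array([204., 216.]))]
[ 0.62328343 -0.21665287  0.10048535] 0.004271709328203485 32.325
```

```bash
python3 -m pendant '[[[-5,0.7,0,0,0],[-4,0.6,0,0,0],[0,0,0,0,0]]]'|grep -E "pos|force"; python3 -m pendant '[[[-4,0.6,0,0,0],[0,0,0,0,0]]]'|grep -E "pos|force";  python3 -m pendant '[[[-3,0.4,0,0,0],[0,0,0,0,0]]]'|grep -E "pos|force"
```

```text
eef_pos: [0.6182, -0.2174, 0.1065]
wrist_force: [0.7, -0.0, -0.1]
eef_pos: [0.6137, -0.2164, 0.1051]
wrist_force: [0.3, -0.6, 0.5]
eef_pos: [0.6106, -0.2159, 0.1047]
wrist_force: [-1.0, -0.9, -0.5]
```

```bash
python3 -m pendant '[[[-3,0.4,0,0,0],[0,0,0,0,0]]]'|grep -E "pos|force"
```

```text
eef_pos: [0.6076, -0.2155, 0.1047]
wrist_force: [0.5, 0.7, 0.3]
```

```bash
python3 -m pendant '[[[-3,0.4,0,0,0],[0,0,0,0,0]]]'|grep -E "pos|force"
```

```text
eef_pos: [0.6056, -0.2155, 0.1055]
wrist_force: [3.5, -0.2, 1.4]
```

```bash
python3 -m pendant '[[[-3,0.4,0,0,0],[0,0,0,0,0]]]'|grep -E "pos|force"
```

```text
eef_pos: [0.6046, -0.2158, 0.107]
wrist_force: [7.7, -1.4, 2.7]
```

```bash
python3 -m pendant '[[[-3,0.4,0,0,0],[0,0,0,0,0]]]'|grep -E "pos|force"; python3 ring.py | grep -v "^32\|^170"
```

```text
eef_pos: [0.6037, -0.2162, 0.1085]
wrist_force: [12.3, -2.5, 4.6]
scene [(np.int32(2), array([234. , 165.5])), (np.int32(16), array([241.5, 176. ]))]
top [(np.int32(36), array([207. , 213.4]))]
[ 0.60371938 -0.21618057  0.10847941] -0.005754412969726964 34.3
```

Column confirmed home: the fingers slid along the nut face with nothing moving. Now a clearance check of the hose near the lever before going there.

```bash
python3 -m pendant '[[[15,-2,0,0,0],[0,0,50,0,0],[0,0,50,0,0]]]'|grep -E "pos|force"
python3 - <<'E'
from h import *
s=cam("scene");c=cam("top")
a,b=np.array([255,150.]),np.array([210,187.6]); n=np.array([-(b-a)[1],(b-a)[0]]);n/=np.linalg.norm(n)
for uv in ([169,170],[172,200],[175,235],[183,262]):
    for h in (0,.05,.1,.15,.2,.25): 
        P=ray(c,[uv],h); print(uv,h,P[0,:2].round(3),((pix(s,P)[0]-a)@n).round(1),end=" | ")
    print()
for n,c_ in (("top",c),("scene",s)):
    for q in spotter.tip_of(n,"lever_tab"): print(n,q["confidence"],w(c_,q["at"]).round(3))
E
```

```text
eef_pos: [0.6127, -0.2159, 0.2046]
wrist_force: [0.1, 0.2, 0.0]
[169, 170] 0 [ 0.583 -0.072] -3.3 | [169, 170] 0.05 [ 0.57  -0.088] 4.6 | [169, 170] 0.1 [ 0.557 -0.104] 13.0 | [169, 170] 0.15 [ 0.544 -0.12 ] 22.2 | [169, 170] 0.2 [ 0.532 -0.136] 32.2 | [169, 170] 0.25 [ 0.519 -0.152] 43.2 | 
[172, 200] 0 [ 0.507 -0.089] -3.5 | [172, 200] 0.05 [ 0.497 -0.104] 4.6 | [172, 200] 0.1 [ 0.487 -0.12 ] 13.4 | [172, 200] 0.15 [ 0.477 -0.135] 22.9 | [172, 200] 0.2 [ 0.468 -0.15 ] 33.4 | [172, 200] 0.25 [ 0.458 -0.165] 44.7 | 
[175, 235] 0 [ 0.42  -0.107] -3.5 | [175, 235] 0.05 [ 0.414 -0.121] 5.0 | [175, 235] 0.1 [ 0.407 -0.136] 14.1 | [175, 235] 0.15 [ 0.401 -0.15 ] 24.1 | [175, 235] 0.2 [ 0.395 -0.165] 35.0 | [175, 235] 0.25 [ 0.389 -0.18 ] 46.9 | 
[183, 262] 0 [ 0.355 -0.134] -7.0 | [183, 262] 0.05 [ 0.352 -0.147] 1.9 | [183, 262] 0.1 [ 0.348 -0.161] 11.4 | [183, 262] 0.15 [ 0.345 -0.174] 21.8 | [183, 262] 0.2 [ 0.341 -0.188] 33.1 | [183, 262] 0.25 [ 0.337 -0.201] 45.5 | 
top 0.63 [ 0.436 -0.202  0.134]
scene 0.39 [ 0.432 -0.205  0.137]
```

```bash
python3 -m pendant '[[[-60,2,0,0,0],[-60,3,0,0,0],[-59,3,0,0,0],[0,0,0,0,0],[0,0,-45,0,0],[0,0,-40,0,0],[0,0,0,0,0]]]'|grep -E "pos|force"
```

```text
eef_pos: [0.4323, -0.2055, 0.1161]
wrist_force: [-1.7, 4.4, 1.1]
```

```bash
python3 -m pendant '[[[2.5,-6,-8,0,0],[2.5,-7,-6,0,0],[0,0,0,0,0]]]'|grep -E "pos|force"; python3 -m pendant '[[[2.5,-4,-5.2,0,0],[2.4,-4,-5.2,0,0],[0,0,0,0,0]]]'|grep -E "pos|force"
```

```text
eef_pos: [0.4408, -0.2223, 0.1064]
wrist_force: [0.4, 1.6, 0.8]
eef_pos: [0.4447, -0.2299, 0.0951]
wrist_force: [-0.6, -0.5, 0.2]
```

```bash
cat > tab.py <<'E'
from h import *
s=cam("scene");c=cam("top")
for n,c_ in (("top",c),("scene",s)):
    for f in (spotter.tip_of,spotter.recognise):
        for q in f(n,"lever_tab"): print(n,f.__name__,round(q["confidence"],2),w(c_,q["at"]).round(3))
    im=c_["img"].astype(int); m=(im[...,0]>100)&(im[...,0]-im[...,1]>55)&(im[...,0]-im[...,2]>55); m[:, :190]=0; m[:,265:]=0; m[:140]=0; m[245:]=0
    nn,lab,st,ce=cv2.connectedComponentsWithStats(np.uint8(m)); print([(x[4],y.round(1)) for x,y in zip(st[1:],ce[1:]) if x[4]>5])
o=monitor.get_obs(); print(o["time_s"],o["eef_pos"])
E
python3 tab.py
```

```text
top call 0.55 [ 0.441 -0.226  0.109]
[(np.int32(29), array([218.4, 224.9]))]
scene call 0.4 [ 0.443 -0.228  0.114]
scene call 0.39 [ 0.445 -0.238  0.11 ]
[(np.int32(41), array([240. , 176.2]))]
36.8 [ 0.44464197 -0.22938106  0.09550685]
```

```bash
python3 -m pendant '[[[2.8,-3,-6,0,0],[2.8,-3,-6,0,0],[0,0,0,0,0]]]'|grep -E "pos|force"; python3 -m pendant '[[[3.2,-2,-6,0,0],[3.2,-2,-6,0,0],[0,0,0,0,0]]]'|grep -E "pos|force"; python3 tab.py
```

```text
eef_pos: [0.45, -0.2352, 0.0825]
wrist_force: [-0.9, -0.1, 0.7]
eef_pos: [0.4566, -0.2392, 0.0708]
wrist_force: [0.5, -0.7, -1.0]
top call 0.55 [ 0.458 -0.236  0.088]
[(np.int32(25), array([224.5, 221.4]))]
scene call 0.46 [ 0.456 -0.238  0.093]
scene call 0.43 [ 0.46  -0.205  0.089]
[(np.int32(44), array([246.6, 181.8]))]
37.85 [ 0.45679034 -0.23940084  0.07166034]
```

```bash
python3 -m pendant '[[[1,0,-4,0,0],[1,0,-4,0,0],[0,0,0,0,0]]]'|grep -E "pos|force"; python3 -m pendant '[[[0,0,40,0,0],[0,0,60,0,0],[-10,-40,40,0,0],[-20,-50,20,0,0],[-20,-50,0,0,0],[0,0,0,0,0],[0,0,0,0,0]]]'|grep -E "pos|force"; python3 tab.py; python3 ring.py | grep -v "^32\|^170"
python3 - <<'E'
from h import *
s=cam("scene");c=cam("top")
for q in spotter.tip_of("top","hex_set")+spotter.tip_of("scene","hex_set"): print(q["confidence"])
a=cv2.resize(s["img"][115:215,225:335],(440,400),interpolation=2); b=cv2.resize(c["img"][130:250,180:285],(350,400),interpolation=2)
cv2.imwrite("pics/fin.png",np.hstack([a,b])[:,:,::-1])
E
```

```text
eef_pos: [0.4583, -0.2401, 0.0678]
wrist_force: [-18.9, 8.9, 41.7]
eef_pos: [0.4086, -0.3788, 0.2228]
wrist_force: [-0.8, -0.6, 0.5]
top call 0.69 [ 0.455 -0.234  0.087]
top call 0.88 [ 0.462 -0.206  0.082]
[(np.int32(129), array([223.5, 217.2]))]
scene call 0.67 [ 0.453 -0.237  0.09 ]
scene call 0.39 [ 0.434 -0.184  0.047]
scene call 0.73 [ 0.461 -0.217  0.091]
[(np.int32(81), array([246.1, 180.7]))]
39.4 [ 0.40924694 -0.37844913  0.22342238]
scene [(np.int32(78), array([246.2, 180.1]))]
top []
[ 0.40911864 -0.3787949   0.22349093] -0.001318937532714341 39.5
0.42
0.69
```

View pics/fin.png

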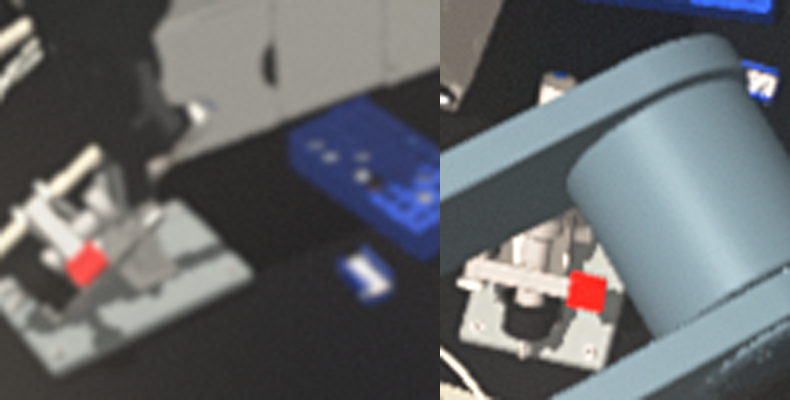

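Picture 12: lever lies down across the column with the red tab at scene (246,181), top (223,217). The nut end is at scene about (276,141), against (276,140) predicted for home. The hex set is where it was and the gripper is clear. Handing in.

```bash
python3 -c "
from bench import order; print(order.hand_in())"
```

```text
the job is handed in; nothing more can be done
None
```

The column is fully home in the seat, the clamp lever has snapped down over it and stayed there, and I handed the job in at about 39.5 s with the gripper clear of everything.

**What I did**
- I took the column nearest the base, at 0.66 m; the look-alike was at 0.85 m.
- My first grasp closed above the rod because the real fingertips are about 25 mm higher than the reported TCP. I found this by touching the bench gently, at up to 29 N, and then regrasped.
- The tool cannot tilt, so I turned the rod to 30° in the pads by working its tip against the guide ring's bore. I then slid it down to a firm stop.

**Last checks**
- **Column home:** before clamping, the red ring measured about 37 mm up the bore in both cameras, which is the home position. Nudging the nut end with shut fingers at about 12 N moved nothing. After clamping, the nut end was within about 1 pixel of where it should be.
- **Lever down:** with the gripper away, the tab was at about (0.454, -0.236, 0.089), against an expected (0.455, -0.238, 0.089).
- **Hex set:** it looks unmoved in both last pictures. I did not re-measure it after the job.

**What did not go cleanly**
- One try at the ring jammed at about 24 N, and I backed it off. The rod may have slipped in the grip by up to 10 mm.
- The final press on the lever peaked at about 42 N vertically at the wrist. It came through the fingertips, not the arm or gripper body, but that is above the 40 N figure set for those.

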